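Unclip the full tins from the craft-table dock

ROBOT

A 6-joint arm with a two-finger parallel gripper is mounted at the origin on the work surface. World frame = base frame: x ahead of the robot, y to its left, z up, the work surface at z = 0. Lengths are in m, angles in rad, forces in N, time in s.
With the tool pointing down it reaches from about 0.375 to 0.975 m from the base axis. Payload 3.8 kg.
Tool frame: the origin (TCP) lies midway between the tips of the shut fingers; the grasp point (between the pads) lies 19 mm behind it; z points along the fingers, y is the direction in which the jaws open and shut (so a half turn about z gives the same grasp; the last joint's range is limited). The gripper opens to 85 mm and grips with 20 to 120 N. Pads are 22 mm wide; open, the fingers measure 114 mm over their backs; the gripper's body (76 mm by 85 mm) begins 54 mm behind the grasp point. The pads swing forward as they close: fully open they stand 13 mm farther back than shut.
Start: joints at [-1.374, 0.264, 1.604, -0, 1.274, -0.037], TCP at [0.156, -0.657, 0.231] pointing down, gripper open.
Joint ranges: [-2.63, 2.63], [-0.94, 2.18], [0.31, 2.57], [-1.31, 4.45], [0, 2.66], [-2.55, 2.55]. Speed limits (rad/s): [2.57, 2.57, 3.14, 3.14, 3.14, 3.14].

INTERFACE

Orientations are given as a rotation vector (axis times angle).
In Python, from workcell import bot gives the robot as it stands.
- The arm moves only by the tool arm_command, never from a script. Its argument "targets" is text: rows parted by semicolons, each of 7 numbers parted by spaces: the shift along the tool's x, y, z in mm, then the turn, a rotation vector about the tool's x, y, z in degrees, then the opening, from 0 (shut) to 1 (fully open). A call has 1 to 10 rows; each row is the pose to reach, as a shift and turn from the pose commanded when the call began, along the tool's axes at that moment; what a row does not reach only later rows make up. A row lasts 1/12 s, in which the tool goes at most 41.7 mm and 7.16 degrees, less where a joint would pass 70% of its speed; a pose out of reach is approached as far as the arm can. A call with a gripper value outside its range is refused whole. The fingers move at their own pace and stop on an object; "newtons" is the grip in N (left out, the last holds). Time passes only in rows, so rows that repeat a pose let the fingers close. It gives the time, the measured TCP pose, the force and the opening at its end, in the units of the state.
- bot.read_state(): the state, without advancing time (a new reading comes with each control period).
- bot.read_camera(name): name is "scene" or "top" or "wrist"; returns (picture, depth): 480x640x3 uint8, blue, green, red; 480x640 float32, m along the optical axis (not along the pixel's ray), 0 where there is no reading.
- bot.camera_params(name): a dict with "fov_y" (degrees; the focal length in pixels is half the picture's height over the tangent of half this angle, whatever the lens; pixels are square), "cx", "cy" (the principal point, pixels), "xyz" and "rotation" of the camera in the world; the wrist camera has in their place "T_tool_cam" (4x4, takes a point from camera to tool coordinates, whose origin is the TCP and whose axes are the flange's). Camera axes: x right, y up, looking along -z (the intrinsics and any distortion apply to the point x, -y, -z); pixel columns grow to the right and rows downward; lengths in m; the calibration is good to about 2 mm. A picture is of the moment at which its call begins: read the wrist's pose just before it. camera_params takes no time and is no camera call.
- bot.finish_job(): hands the job in, once; it reports no verdict.
The state is a dict: "time": time; "q": joint angles; "joint_vel": joint speeds; "joint_torque": joint torques, N m; "tool_pos": TCP position; "tcp_rot": TCP orientation; "wrist_force": force on the tool from outside, world axes, zero at the start; "torque": the same for the moment, N m; "width": opening from 0.0 (shut) to 1.0 (fully open).
Only numpy, scipy, OpenCV 4.12 (cv2) and the standard library are available. Lean on these libraries where they do the work, as an engineer would, in place of code of your own. Each camera call takes 0.05 s, during which the arm holds its last target.

TASK

The red and the yellow tin are full. First move the glue bottle, which stands in the way on the cork, and stand it upright on its green coaster; then slide the red and the yellow tin on their carriers out of the spring catches towards the front of the board, until each stands flat on the cork, wholly clear of the metal guides. Leave the blue tin clipped in its lane, tip nothing over, and leave the other things on the table where they are.

Things in the scene. Friction and masses are not known exactly. Their poses are not given: they have to be found in the camera images.
- dock: Plywood board 303 (x) x 334 (y) x 12 mm thick, fixed; origin: centre of its underside, on the table. -x is its front. The front 160 mm is flat cork, level with the rest. Behind it three lanes run along x at y = -104, 0, +104 mm, between aluminium guides 16.5 mm above the board, x = 8.5 to 100.5 mm. A clipped-in carrier has its centre at x = 52.5 mm.
- mouth (a point): Open front mouth of the middle lane, on the board's top (board x = 8.5 mm, y = 0). The guides' lips overlap the carriers' base plates: they cannot be lifted or leave sideways, only slide out to -x. They must go at least 91 mm forward to be clear; at 160 mm their front edge is at the board's front edge.
- slot (a point): Middle of the floor of the open slot behind the carriers, on the board's top (board x = 119 mm, y = 0). The slot is 45 mm wide (x = 96.5 to 141.5 mm), runs across all lanes and is closed behind by a wooden wall 30 mm high, 10 mm thick. Fingers can go down here to push a carrier forward.
- red_push (a point): Centre of the rear face of the red carrier's push panel, an upright plate 58 wide (y) x 24 mm tall on its rear edge, 22 mm above the board, 44 mm behind the carrier's centre. Push it to -x: sprung balls in both guides snap into notches of the base plate and hold until about 8 to 15 N; then it slides freely and may jump a few mm.
- yellow_push (a point): The same point on the yellow carrier.
- red_center (a point): Centre of the red carrier, 37 mm above its underside. Base plate 88 (x) x 80 (y) x 10 mm, narrower riser to 22 mm, and fixed on it a tin 74 mm across (too wide to grasp), 52 mm tall, red band, full of cardboard; top at 74 mm, tin axis 6 mm ahead (-x) of the centre. 0.2 to 0.4 kg. Clipped in any one of the lanes, axes parallel to the board's.
- yellow_center (a point): The same for the yellow carrier, yellow band, also full.
- blue_center (a point): The same for the blue carrier, blue band, empty tin: it stays clipped in.
- glue_center (a point): Centre of the white glue bottle with an orange cap, upright, half-way up: 38 mm in diameter, 105 mm tall; the body is straight up to 65 mm above its underside, then narrows to the neck and cap; about 0.1 kg. It starts on the cork in front of the red carrier.
- coaster_top (a point): Centre of the top of the green coaster, a disc 84 mm in diameter and 4 mm thick fixed on the table, left or right of the board.
- eraser: White eraser 22 x 45 x 13 mm lying on the cork in front of the blue carrier; origin at the centre of its underside. Leave it.
- tape: Brown roll of tape lying flat on the table on the side of the board away from the coaster, 84 mm in diameter, 24 mm tall. Leave it.
- tin_a: Empty open steel tin, 73 mm in diameter, 100 mm tall, on the table left of the board. Leave it.
- tin_b: Empty open steel tin, 73 mm in diameter, 85 mm tall, on the table right of the board. Leave it.

How it is judged:
By the outcome, as a careful person would: the job done as asked, in the order asked, and still so for the second after the job is handed in, with the robot touching nothing.
It also fails if it takes over 72 s, if anything falls off the work surface, if the arm or the gripper's body presses on something with over 40 N, if the wrist force passes 120 N, or if a joint passes its speed limit or range.

## Working session

There is one attempt and no reset: what is moved stays moved. The work goes in short steps, Python scripts to look and compute and a tool call to move; the robot and the scene stay as the last step left them, time stands still between calls to the robot, and variables do not carry over. Pictures are saved under pics/ and viewed, and the job is handed in when it is done.

Besides the shell and the picture viewer there is one more tool, called after ">>>" by a JSON object that holds its "fn" and its "kwargs", one argument or row to a line. arm_command: Moves the arm, as the interface text tells. Its arguments: {"type":"object","properties":{"targets":{"type":"string"},"newtons":{"type":"number"}},"required":["targets"]}

```bash
ls; mkdir -p pics
python3 - <<'E'
from workcell import bot
import cv2,numpy as np
print(bot.read_state())
for n in("scene","top"):
    p,d=bot.read_camera(n); cv2.imwrite(f"pics/{n}0.png",p); np.save(f"pics/{n}0.npy",d); print(n,bot.camera_params(n))
print(bot.camera_params("wrist"))
E
```

```text
pics
{'time': 0.0, 'q': array([-1.37391254e+00,  2.64773239e-01,  1.60536956e+00, -2.15698545e-05,
        1.27367513e+00, -3.69145958e-02]), 'joint_vel': array([-0.00017281,  0.00038074, -0.00139901, -0.00072881, -0.00170886,
       -0.00165346]), 'joint_torque': array([-2.01853843e-03, -5.15107334e+01, -3.67309642e+01, -2.52966438e-04,
        1.30410024e-02, -5.08380911e-07]), 'tool_pos': array([ 0.15622067, -0.6559327 ,  0.22995087]), 'tcp_rot': array([-3.11794894e+00, -3.66165129e-01,  3.11346362e-04]), 'wrist_force': array([-0.7530761 , -0.15289135,  0.11239932]), 'torque': array([-0.01693496, -0.04136807,  0.04182666]), 'width': 0.9974334644721761}
scene {'fov_y': 53.95210730655087, 'cx': 320.96310086334296, 'cy': 234.64870769959248, 'xyz': array([ 0.89847514, -0.4324747 ,  0.99856059]), 'rotation': array([0.51954044, 0.18588089, 0.67126958])}
top {'fov_y': 48.1672540692052, 'cx': 317.83414507952324, 'cy': 239.8685069515579, 'xyz': array([0.33795556, 0.01816391, 1.25507395]), 'rotation': array([ 0.11101379, -0.15308024, -1.55988331])}
{'fov_y': 69.10670442482092, 'cx': 327.00167613483967, 'cy': 244.9640770067168, 'T_tool_cam': array([[ 5.50187000e-04,  9.53191395e-01,  3.02367098e-01,
         7.78635553e-02],
       [ 9.99999769e-01, -4.03626940e-04, -5.47192959e-04,
        -3.10024682e-04],
       [-3.99536113e-04,  3.02367329e-01, -9.53191397e-01,
        -1.42388697e-01],
       [ 0.00000000e+00,  0.00000000e+00,  0.00000000e+00,
         1.00000000e+00]])}
```

View pics/scene0.png

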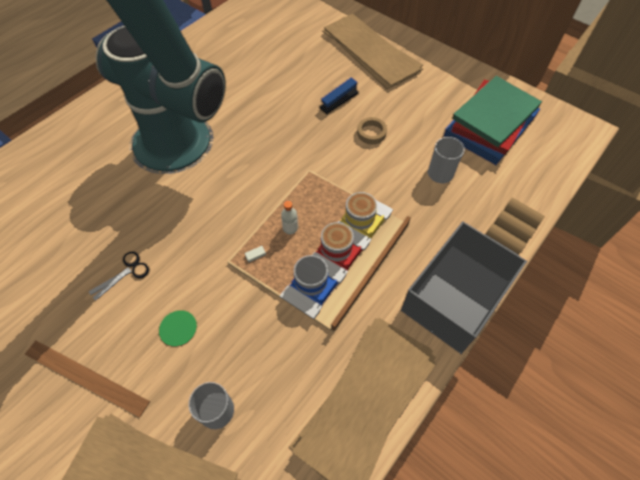

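View pics/top0.png

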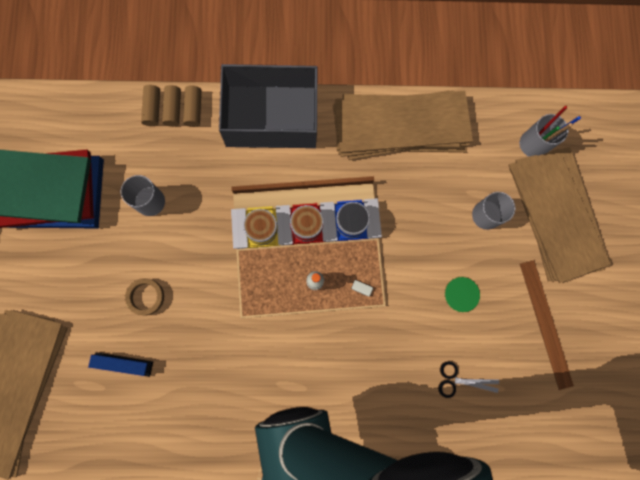

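The top view shows yellow at (260,226), red at (306,222) and blue at (352,218). The glue cap is at (316,279), the eraser at (362,289) and the coaster at (462,294). The board's front faces the robot. Next I'll zoom in and deproject.

```bash
cat > h.py <<'E'
import numpy as np,cv2
from scipy.spatial.transform import Rotation as R
from workcell import bot
def fk(n,st=None):
    c=bot.camera_params(n); f=240/np.tan(np.radians(c['fov_y']/2))
    if n=='wrist':
        T=np.eye(4);T[:3,:3]=R.from_rotvec(st['tcp_rot']).as_matrix();T[:3,3]=st['tool_pos']
        T=T@c['T_tool_cam'];return f,c['cx'],c['cy'],T[:3,:3],T[:3,3]
    return f,c['cx'],c['cy'],R.from_rotvec(c['rotation']).as_matrix(),c['xyz']
def cloud(n,d,st=None):
    f,cx,cy,Rm,t=fk(n,st); v,u=np.mgrid[:480,:640]
    P=np.stack([(u-cx)/f*d,-(v-cy)/f*d,-d],-1)
    return P@Rm.T+t
def ray(n,u,v,z,st=None):
    f,cx,cy,Rm,t=fk(n,st); r=Rm@np.array([(u-cx)/f,-(v-cy)/f,-1]); return t+r*(z-t[2])/r[2]
def proj(n,p,st=None):
    f,cx,cy,Rm,t=fk(n,st); q=Rm.T@(np.asarray(p)-t); return cx+f*q[0]/-q[2],cy-f*q[1]/-q[2]
E
python3 - <<'E'
from h import *
p=cv2.imread('pics/top0.png');d=np.load('pics/top0.npy')
C=cloud('top',d)
for nm,u,v in [('yel',260,226),('red',306,222),('cork',280,285),('cap',316,279),('era',362,289),('coast',462,294),('table',420,330),('slot',300,198),('tape',134,297)]:
    print(nm,C[v,u].round(4))
hsv=cv2.cvtColor(p,cv2.COLOR_BGR2HSV)
m=(hsv[...,0]>50)&(hsv[...,0]<75)&(hsv[...,1]>150);m[:,:300]=0
ys,xs=np.nonzero(m);print('coaster px',xs.mean(),ys.mean(),m.sum(),ray('top',xs.mean(),ys.mean(),.004))
cv2.imwrite('pics/topc.png',cv2.resize(p[165:330,220:400],None,fx=4.4,fy=3.6 and 4.4/1.22*1.0,interpolation=cv2.INTER_CUBIC)[:600])
s=cv2.imread('pics/scene0.png')
cv2.imwrite('pics/scc.png',cv2.resize(s[165:335,220:420],None,fx=3.5,fy=3.5,interpolation=cv2.INTER_CUBIC))
E
```

```text
yel [0.5667 0.1153 0.0861]
red [0.5774 0.0136 0.0827]
cork [0.4426 0.0722 0.014 ]
cap [ 0.4472 -0.0085  0.116 ]
era [ 0.4338 -0.1164  0.0242]
coast [ 0.4252 -0.3534  0.0036]
table [ 0.3416 -0.2526  0.0015]
slot [0.6495 0.0281 0.0138]
tape [0.4137 0.4085 0.0009]
coaster px 464.0724299065421 290.7102803738318 856 [ 0.43294897 -0.35845931  0.004     ]
```

View pics/topc.png

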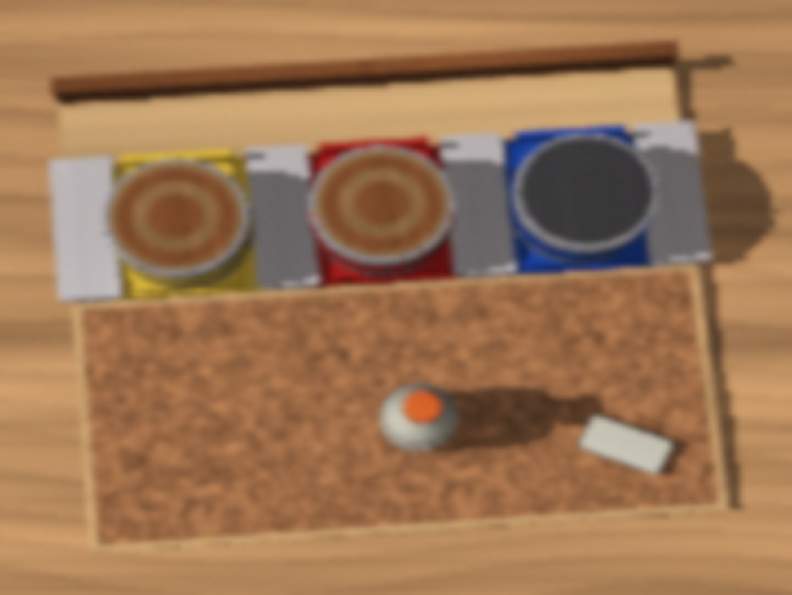

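View pics/scc.png

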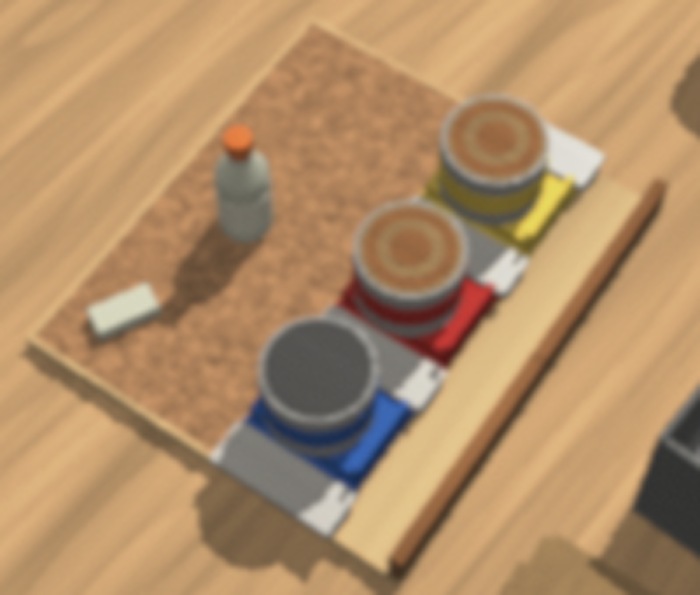

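Run:
```python
from h import *
cr=lambda X,Y:(220+X/4.4-.4,165+Y/(4.4/1.22)-.4)
def g(nm,X,Y,z):
    w=ray('top',*cr(X,Y),z); print(nm,w.round(4)); return w
fl=g('FL',97,547,.012);fr=g('FR',727,507,.012)
y=g('yel',177,217,.086);r=g('red',381,204,.086);b=g('blu',585,191,.086)
e=g('era',627,445,.025);c=g('cap',422,406,.117)
for a,bb in((fl,fr),(y,b),(y,r),(r,b)):
    v=a-bb; print(np.linalg.norm(v), np.degrees(np.arctan2(-v[0],v[1])))
p,d=cv2.imread('pics/scene0.png'),np.load('pics/scene0.npy')
cs=lambda X,Y:(220+X/3.5-.4,165+Y/3.5-.4)
for nm,X,Y,z in (('yel',495,138,.086),('red',410,246,.086),('blu',319,369,.086),('cap',239,135,.117),('FR',35,343,.012),('FL',313,25,.012),('redpanel top rear mid',470,328,.046),('yelp',553,212,.046)):
    print('S',nm,ray('scene',*cs(X,Y),z).round(4))
C=cloud('scene',d)
for nm,X,Y in (('yel',495,138),('red',410,246),('cork',130,250)):
    u,v=cs(X,Y);print(nm,C[int(v+.5),int(u+.5)].round(4))
print('coast S',ray('scene',178,328,.004))
t=cv2.imread('pics/top0.png');cv2.imwrite('pics/coast.png',cv2.resize(t[260:330,430:500],None,fx=6,fy=6,interpolation=cv2.INTER_CUBIC))
```

```text
FL [0.3707 0.1586 0.012 ]
FR [ 0.3978 -0.1702  0.012 ]
yel [0.5695 0.1158 0.086 ]
red [0.5787 0.0132 0.086 ]
blu [ 0.5879 -0.09    0.086 ]
era [ 0.4361 -0.1166  0.025 ]
cap [ 0.451  -0.0074  0.117 ]
0.329919762375521 4.7090156555022205
0.20659614249079739 5.1145852854623
0.10293169235377664 5.1145852854622795
0.10366445013702076 5.1145852854623195
S yel [0.5697 0.116  0.086 ]
S red [0.5782 0.0135 0.086 ]
S blu [ 0.5899 -0.0916  0.086 ]
S cap [ 0.4511 -0.0064  0.117 ]
S FR [ 0.4046 -0.1705  0.012 ]
S FL [0.3739 0.156  0.012 ]
S redpanel top rear mid [0.6333 0.0089 0.046 ]
S yelp [0.6226 0.1161 0.046 ]
yel [0.5702 0.1149 0.0877]
red [0.5787 0.0138 0.0857]
cork [ 0.4056 -0.0774  0.015 ]
coast S [ 0.4283826  -0.35534991  0.004     ]
```

View pics/coast.png

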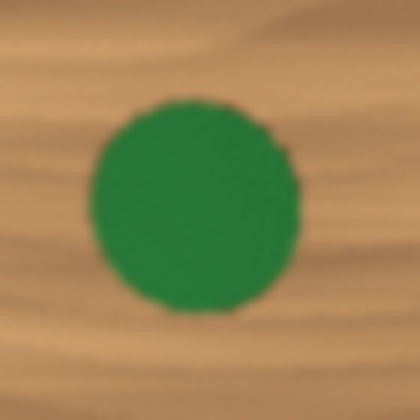

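```bash
cat >> h.py <<'E'
def rel(target,yaw_deg,st=None):
    st=st or bot.read_state(); M=R.from_rotvec(st['tcp_rot']).as_matrix()
    a=np.radians(yaw_deg);D=np.array([[np.cos(a),np.sin(a),0],[np.sin(a),-np.cos(a),0],[0,0,-1.]])
    return (M.T@(np.asarray(target)-st['tool_pos'])*1000).round(1), np.degrees(R.from_matrix(M.T@D).as_rotvec()).round(2)
E
python3 - <<'E'
from h import *
print(ray('top',430+196/6-.4,260+206/6-.4,.004), ray('top',494,211,.085))
st=bot.read_state()
print(rel([.35,-.40,.25],5.1)); print(rel([.451,-.007,.26],5.1))
E
```

```text
[ 0.42538492 -0.35388527  0.004     ] [ 0.60650519 -0.40943913  0.085     ]
(array([ 247.8, -204.2,  -19.5]), array([-0.12,  0.  ,  8.3 ]))
(array([ 437.1, -563.1,  -28.7]), array([-0.12,  0.  ,  8.3 ]))
```

>>> {"fn": "arm_command", "kwargs": {
  "targets": "25 -20 -5 0 0 2; 50 -41 -10 0 0 4; 80 -66 -15 0 0 6; 110 -90 -20 0 0 8.3; 140 -115 -20 0 0 8.3; 170 -140 -20 0 0 8.3; 200 -165 -20 0 0 8.3; 225 -185 -20 0 0 8.3; 248 -204 -20 0 0 8.3; 260 -230 -22 0 0 8.3"
}}

```text
schema error: expected 7 numbers
```

Run:
```python
from h import *
print(bot.read_state()['tool_pos'],rel([.43,-.007,.25],5.1))
```

```text
[ 0.15624671 -0.65598454  0.23007353] (array([ 416.7, -567.9,  -18.7]), array([-0.12,  0.  ,  8.3 ]))
```

>>> {"fn": "arm_command", "kwargs": {
  "targets": "25 -20 -5 0 0 2 1; 50 -41 -10 0 0 4 1; 80 -66 -15 0 0 6 1; 110 -90 -20 0 0 8.3 1; 140 -115 -20 0 0 8.3 1; 170 -140 -20 0 0 8.3 1; 200 -165 -20 0 0 8.3 1; 225 -185 -20 0 0 8.3 1; 248 -204 -20 0 0 8.3 1; 265 -235 -22 0 0 8.3 1"
}}

```text
time: 0.93
tool_pos: [0.3611, -0.3657, 0.2526]
tcp_rot: [-3.138, -0.14, -0.0]
wrist_force: [0.1, 0.2, -0.0]
width: 1.001
```

Run:
```python
from h import *
print(bot.read_state()['tool_pos'],rel([.43,-.007,.25],5.1))
```

```text
[ 0.36108073 -0.36572923  0.25257761] (array([ 100.6, -351.2,    2.6]), array([-0.  , -0.01,  0.01]))
```

>>> {"fn": "arm_command", "kwargs": {
  "targets": "10 -35 0 0 0 0 1; 21 -74 0 0 0 0 1; 32 -112 0 0 0 0 1; 43 -150 0 0 0 0 1; 54 -188 0 0 0 0 1; 65 -226 0 0 0 0 1; 76 -264 0 0 0 0 1; 86 -300 0 0 0 0 1; 95 -330 0 0 0 0 1; 100 -351 0 0 0 0 1"
}}

```text
time: 1.77
tool_pos: [0.428, -0.0054, 0.253]
tcp_rot: [-3.137, -0.143, -0.0]
wrist_force: [0.3, 0.1, 0.2]
width: 1.0
```

Run:
```python
from h import *
import pickle
st=bot.read_state();print(st['tool_pos'],st['joint_vel'].round(2))
p,d=bot.read_camera('wrist');cv2.imwrite('pics/w1.png',p);np.save('pics/w1.npy',d);pickle.dump(st,open('pics/w1.pkl','wb'))
```

```text
[ 0.42797499 -0.00535151  0.25302533] [ 0.58  0.06 -0.05 -0.02 -0.01  0.57]
```

View pics/w1.png

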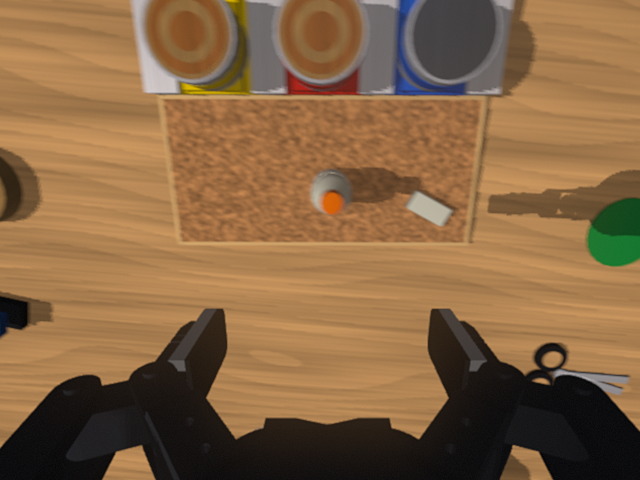

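The wrist view shows the board edges level with the image, so yaw 5.1° is right, and the cap is at (333,202). The arm was still moving, so I'll retake the picture at rest.

Run:
```python
from h import *
import pickle
st=bot.read_state();print(st['tool_pos'],st['joint_vel'].round(2))
p,d=bot.read_camera('wrist')
st=bot.read_state();print(st['tool_pos'],st['joint_vel'].round(2))
p,d=bot.read_camera('wrist');cv2.imwrite('pics/w2.png',p);np.save('pics/w2.npy',d);pickle.dump(st,open('pics/w2.pkl','wb'))
cv2.imwrite('pics/w2c.png',cv2.resize(p[0:260,120:520],None,fx=2,fy=2,interpolation=cv2.INTER_CUBIC))
```

```text
[ 0.4282496  -0.00307175  0.25298805] [-0.07 -0.    0.   -0.05  0.01 -0.12]
[ 0.42799502 -0.00531267  0.25292642] [-0.06 -0.    0.   -0.04  0.   -0.05]
```

View pics/w2c.png

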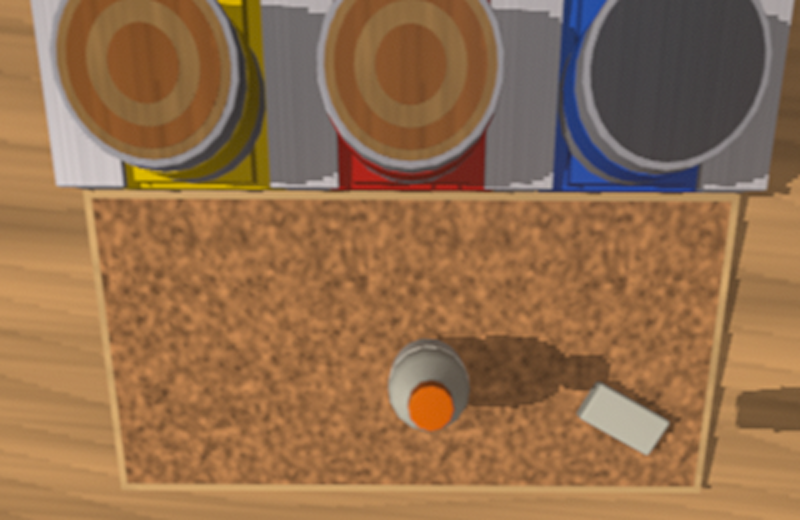

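Run:
```python
from h import *
import pickle
st=pickle.load(open('pics/w2.pkl','rb'))
for nm,X,Y,z in (('cap',431,407,.117),('yel',148,63,.086),('red',409,63,.086),('blu',676,63,.086),('FL',126,487,.012),('FR',701,488,.012),('BLcork',88,192,.012),('BRcork',738,195,.012),('guideRL',56,187,.0285),('guideRR',769,189,.0285),('shoulder',429,345,.077)):
    print(nm,ray('wrist',120+X/2-.25,Y/2-.25,z,st).round(4))
C=cloud('wrist',np.load('pics/w2.npy'),st)
print(C[203,335],C[31,324])
```

```text
cap [ 0.4533 -0.0092  0.117 ]
yel [0.5719 0.113  0.086 ]
red [0.5815 0.0117 0.086 ]
blu [ 0.5912 -0.0918  0.086 ]
FL [0.3707 0.1567 0.012 ]
FR [ 0.4013 -0.1731  0.012 ]
BLcork [0.527  0.1711 0.012 ]
BRcork [ 0.5566 -0.1579  0.012 ]
guideRL [0.5269 0.1792 0.0285]
guideRR [ 0.5585 -0.1653  0.0285]
shoulder [ 0.4737 -0.0071  0.077 ]
[ 0.45335747 -0.00903109  0.11637053] [0.58161105 0.01193844 0.08606399]
```

Run:
```python
from h import *
print(rel([.453,-.0085,.049],5.2))
```

```text
(array([ 25.1,   3.9, 203.8]), array([0.01, 0.05, 0.11]))
```

>>> {"fn": "arm_command", "kwargs": {
  "targets": "12 2 0 0 0 0 1; 25 4 15 0 0 0 1; 25 4 45 0 0 0 1; 25 4 75 0 0 0 1; 25 4 105 0 0 0 1; 25 4 130 0 0 0 1; 25 4 150 0 0 0 1; 25 4 167 0 0 0 1; 25 4 182 0 0 0 1; 25 4 192 0 0 0 1"
}}

```text
time: 2.75
tool_pos: [0.4519, -0.0112, 0.0593]
tcp_rot: [3.138, 0.137, -0.005]
wrist_force: [0.3, 0.0, -0.8]
width: 0.998
```

>>> {"fn": "arm_command", "kwargs": {
  "targets": "0 0 5 0 0 0 1; 0 0 9 0 0 0 1; 0 0 11 0 0 0 1; 0 0 11 0 0 0 1"
}}

```text
time: 3.08
tool_pos: [0.4538, -0.0102, 0.0506]
tcp_rot: [3.138, 0.139, 0.001]
wrist_force: [-0.4, -0.6, -0.2]
width: 1.002
```

Run:
```python
from h import *
s=bot.read_state();print(s['tool_pos'],s['wrist_force'],rel([.453,-.0085,.049],5.2))
p,d=bot.read_camera('wrist');cv2.imwrite('pics/w3.png',p)
```

```text
[ 0.45376307 -0.01016601  0.05055881] [-0.41830383 -0.64514472 -0.15854829] (array([-0.6, -1.7,  1.6]), array([ 0.01, -0.03, -0.12]))
```

View pics/w3.png

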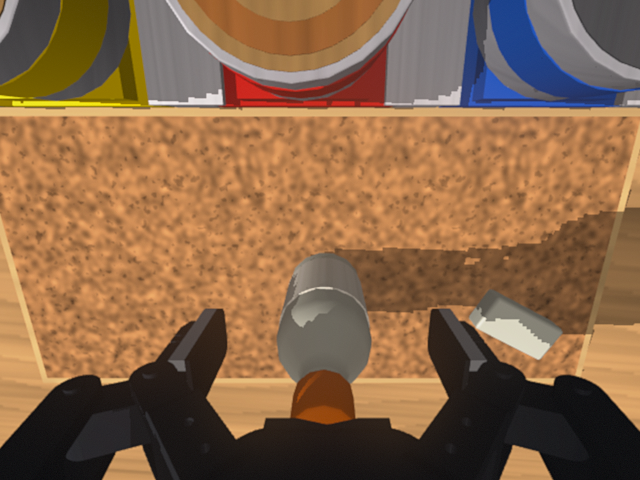

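The bottle stands between the pads at about x=324. I'm closing now.

>>> {"fn": "arm_command", "kwargs": {
  "targets": "0 -1 1 0 0 0 0.7; 0 -1 1 0 0 0 0.4; 0 -1 1 0 0 0 0.3; 0 -1 1 0 0 0 0.2; 0 -1 1 0 0 0 0.2; 0 -1 1 0 0 0 0.2; 0 -1 1 0 0 0 0.2; 0 -1 1 0 0 0 0.2",
  "newtons": 35
}}

```text
time: 3.8
tool_pos: [0.4539, -0.0089, 0.0499]
tcp_rot: [3.138, 0.14, 0.002]
wrist_force: [-0.1, -0.7, 5.1]
width: 0.429
```

>>> {"fn": "arm_command", "kwargs": {
  "targets": "0 0 -4 0 0 0 0.2; 0 0 -12 0 0 0 0.2; 0 0 -24 0 0 0 0.2; 0 0 -40 0 0 0 0.2; 0 0 -56 0 0 0 0.2; 0 0 -72 0 0 0 0.2; 0 0 -84 0 0 0 0.2; 0 0 -90 0 0 0 0.2; 0 0 -90 0 0 0 0.2"
}}

```text
time: 4.55
tool_pos: [0.4543, -0.009, 0.141]
tcp_rot: [3.138, 0.14, 0.005]
wrist_force: [-0.0, -0.1, -0.2]
width: 0.43
```

Run:
```python
from h import *
s=bot.read_state();print(s['tool_pos'],s['wrist_force'],s['width'],rel([.4275,-.354,.141],5.2))
p,d=bot.read_camera('wrist');cv2.imwrite('pics/w4.png',p)
```

```text
[ 0.45433987 -0.00900083  0.14095722] [-0.00814421 -0.14585501 -0.2493952 ] 0.42981479428644864 (array([-57.4, 341.3,  -0. ]), array([ 0.03, -0.17, -0.11]))
```

View pics/w4.png

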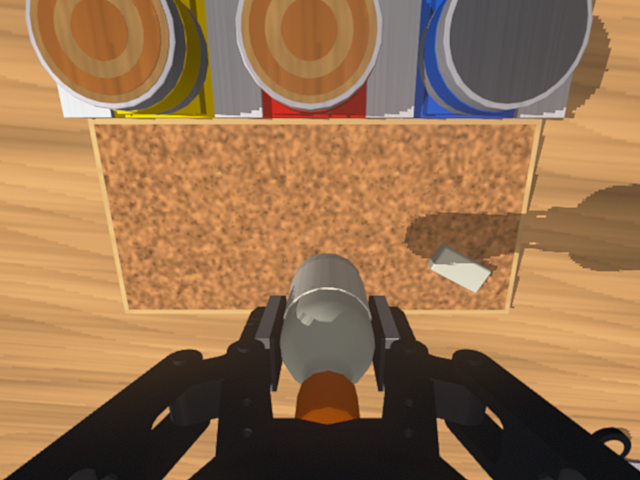

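Bottle held upright at width 0.43. Carrying it over to the coaster.

>>> {"fn": "arm_command", "kwargs": {
  "targets": "-3 15 0 0 0 0 0.2; -8 45 0 0 0 0 0.2; -14 80 0 0 0 0 0.2; -20 118 0 0 0 0 0.2; -26 156 0 0 0 0 0.2; -33 194 0 0 0 0 0.2; -39 232 0 0 0 0 0.2; -45 268 0 0 0 0 0.2; -51 302 0 0 0 0 0.2; -55 328 0 0 0 0 0.2"
}}

```text
time: 5.43
tool_pos: [0.4262, -0.3426, 0.1377]
tcp_rot: [-3.138, -0.137, 0.003]
wrist_force: [0.7, -0.2, -0.9]
width: 0.427
```

>>> {"fn": "arm_command", "kwargs": {
  "targets": "-2 10 0 0 0 0 0.2; -2 14 5 0 0 0 0.2; -2 14 20 0 0 0 0.2; -2 14 38 0 0 0 0.2; -2 14 55 0 0 0 0.2; -2 14 68 0 0 0 0.2; -2 14 78 0 0 0 0.2; -2 14 85 0 0 0 0.2; -2 14 85 0 0 0 0.2"
}}

```text
time: 6.18
tool_pos: [0.426, -0.353, 0.0523]
tcp_rot: [-3.136, -0.141, 0.004]
wrist_force: [-1.0, -0.4, -0.9]
width: 0.431
```

Run:
```python
from h import *
s=bot.read_state();print(s['tool_pos'],s['wrist_force'],s['width'],rel([.428,-.355,.0425],5.2))
p,d=bot.read_camera('top');cv2.imwrite('pics/t5.png',cv2.resize(p[240:340,400:540],None,fx=5,fy=5))
p,d=bot.read_camera('wrist');cv2.imwrite('pics/w5.png',p)
```

```text
[ 0.4259901  -0.35304649  0.0523022 ] [-0.99715165 -0.4088361  -0.85464673] 0.4313080811175181 (array([1.8, 2.2, 9.8]), array([-0.16,  0.13, -0.07]))
```

View pics/w5.png

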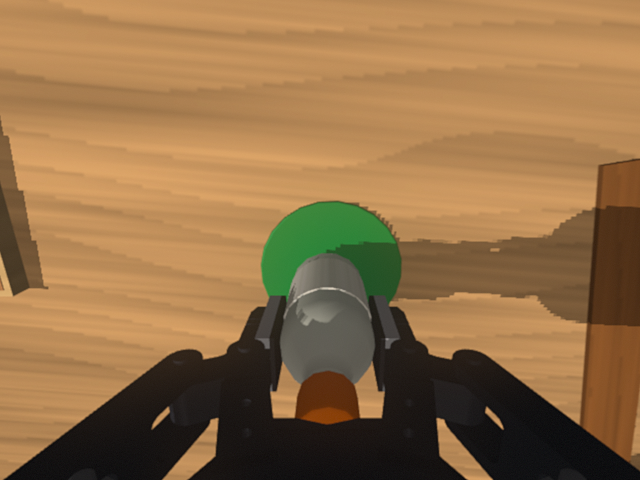

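Run:
```python
from h import *
s=bot.read_state()
print(ray('wrist',331,202.5,.004,s), ray('wrist',262,265,.004,s),ray('wrist',401,263,.004,s))
```

```text
[ 0.46876057 -0.35268248  0.004     ] [ 0.42795461 -0.31553818  0.004     ] [ 0.43656263 -0.39717811  0.004     ]
```

>>> {"fn": "arm_command", "kwargs": {
  "targets": "1 1 2 0 0 0 0.2; 2 2 4 0 0 0 0.2; 2 2 6 0 0 0 0.2; 2 2 7.5 0 0 0 0.2; 2 2 8.5 0 0 0 0.2; 2 2 9 0 0 0 0.2; 2 2 9 0 0 0 0.2"
}}

```text
time: 6.87
tool_pos: [0.4289, -0.3563, 0.0451]
tcp_rot: [-3.138, -0.139, 0.0]
wrist_force: [-0.4, -0.6, -1.0]
width: 0.43
```

>>> {"fn": "arm_command", "kwargs": {
  "targets": "0 0 0.5 0 0 0 0.2; 0 0 1 0 0 0 0.2; 0 0 1.5 0 0 0 0.2; 0 0 1.5 0 0 0 0.2"
}}

```text
time: 7.2
tool_pos: [0.429, -0.3564, 0.0437]
tcp_rot: [-3.138, -0.14, 0.0]
wrist_force: [0.6, -0.9, -0.3]
width: 0.426
```

>>> {"fn": "arm_command", "kwargs": {
  "targets": "0 0 0.5 0 0 0 0.2; 0 0 1 0 0 0 0.2; 0 0 1.5 0 0 0 0.2; 0 0 2 0 0 0 0.2; 0 0 2 0 0 0 0.2"
}}

```text
time: 7.62
tool_pos: [0.4292, -0.3565, 0.0419]
tcp_rot: [3.138, 0.14, 0.0]
wrist_force: [-0.8, 0.7, 0.9]
width: 0.431
```

>>> {"fn": "arm_command", "kwargs": {
  "targets": "0 0 0.5 0 0 0 0.2; 0 0 1 0 0 0 0.2; 0 0 1 0 0 0 0.2"
}}

```text
time: 7.87
tool_pos: [0.4293, -0.3565, 0.0419]
tcp_rot: [-3.138, -0.14, -0.0]
wrist_force: [-1.4, 1.9, 6.8]
width: 0.428
```

Contact at 6.8 N upward, so I'm releasing and rising.

>>> {"fn": "arm_command", "kwargs": {
  "targets": "0 0 -0.5 0 0 0 0.45; 0 0 -0.5 0 0 0 0.55; 0 0 -0.5 0 0 0 0.7; 0 0 -0.5 0 0 0 0.9; 0 0 -0.5 0 0 0 1; 0 0 -0.5 0 0 0 1; 0 0 -0.5 0 0 0 1; 0 0 -0.5 0 0 0 1"
}}

```text
time: 8.53
tool_pos: [0.4291, -0.3564, 0.0412]
tcp_rot: [-3.138, -0.14, 0.0]
wrist_force: [-0.5, 0.4, 0.6]
width: 0.997
```

>>> {"fn": "arm_command", "kwargs": {
  "targets": "0 0 -5 0 0 0 1; 0 0 -15 0 0 0 1; 0 0 -30 0 0 0 1; 0 0 -50 0 0 0 1; 0 0 -75 0 0 0 1; 0 0 -100 0 0 0 1; 0 0 -130 0 0 0 1; 0 0 -160 0 0 0 1; 0 0 -180 0 0 0 1; 0 0 -190 0 0 0 1"
}}

```text
time: 9.37
tool_pos: [0.4306, -0.3578, 0.2366]
tcp_rot: [3.133, 0.139, 0.008]
wrist_force: [0.8, -0.5, 0.2]
width: 1.001
```

Run:
```python
from h import *
s=bot.read_state();print(s['tool_pos'],s['width'])
p,d=bot.read_camera('wrist');cv2.imwrite('pics/w6.png',p)
# slot targets
a=np.radians(5.2);ux=np.array([np.cos(a),np.sin(a)]);uy=np.array([-np.sin(a),np.cos(a)])
axr=np.array([.5805,.0122]);axy=np.array([.5710,.1140])
for nm,ax in(('red',axr),('yel',axy)):
    face=ax+ux*.050
    T=face+ux*.021
    print(nm,'face',face,'slotTCP',T,rel([*T,.15],5.2),rel([*(face+ux*.011),.022],5.2))
```

```text
[ 0.43063597 -0.35783573  0.23658669] 1.0013777944556521
red face [0.63029422 0.01673163] slotTCP [0.65120779 0.01863491] (array([ 252.4, -356.2,   86.3]), array([ 0.36, -0.33, -0.1 ])) (array([ 241.6, -357. ,  214.3]), array([ 0.36, -0.33, -0.1 ]))
yel face [0.62079422 0.11853163] slotTCP [0.64170779 0.12043491] (array([ 252. , -458.4,   85.7]), array([ 0.36, -0.33, -0.1 ])) (array([ 241.2, -459.2,  213.6]), array([ 0.36, -0.33, -0.1 ]))
```

View pics/w6.png

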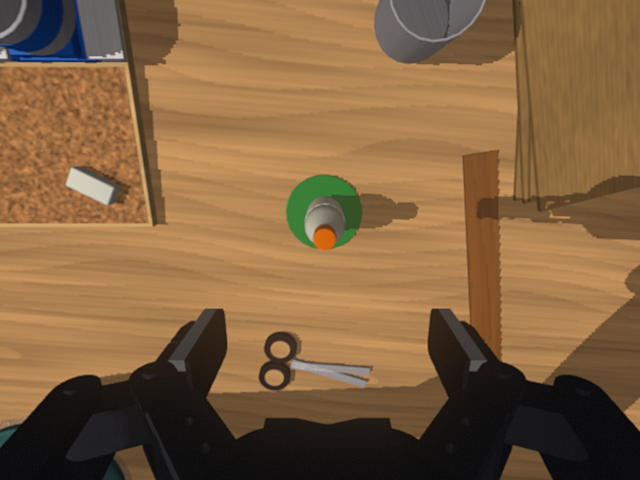

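Bottle is upright in the middle of the coaster. Moving on to the slot behind red.

>>> {"fn": "arm_command", "kwargs": {
  "targets": "12 -17 0 0 0 0 0.3; 35 -50 0 0 0 0 0.3; 60 -84 0 0 0 0 0.3; 84 -118 0 0 0 0 0.3; 108 -152 0 0 0 0 0.3; 132 -186 0 0 0 0 0.3; 156 -220 0 0 0 0 0.3; 180 -254 0 0 0 0 0.3; 204 -288 0 0 0 0 0.3; 228 -322 0 0 0 0 0.3"
}}

```text
time: 10.25
tool_pos: [0.6272, -0.0136, 0.2297]
tcp_rot: [-3.138, -0.14, 0.004]
wrist_force: [-0.5, -0.2, 0.2]
width: 0.299
```

>>> {"fn": "arm_command", "kwargs": {
  "targets": "15 -20 20 0 0 0 0.3; 24 -34 45 0 0 0 0.3; 24 -34 70 0 0 0 0.3; 24 -34 86 0 0 0 0.3; 24 -34 90 0 0 0 0.3; 24 -34 90 0 0 0 0.3"
}}

```text
time: 10.75
tool_pos: [0.646, 0.0205, 0.1379]
tcp_rot: [-3.138, -0.14, 0.01]
wrist_force: [-0.3, 0.1, -0.3]
width: 0.304
```

Run:
```python
from h import *
s=bot.read_state();print(s['tool_pos'],s['width'],s['joint_vel'].round(2))
p,d=bot.read_camera('wrist');cv2.imwrite('pics/w7.png',p)
print(rel([.6512,.0186,.15],5.2))
```

```text
[0.64602517 0.02050483 0.13788997] 0.30353858350904606 [-0.01 -0.04 -0.05  0.    0.01  0.  ]
(array([  3.6,   2. , -10. ]), array([-0.01,  0.15, -0.11]))
```

View pics/w7.png

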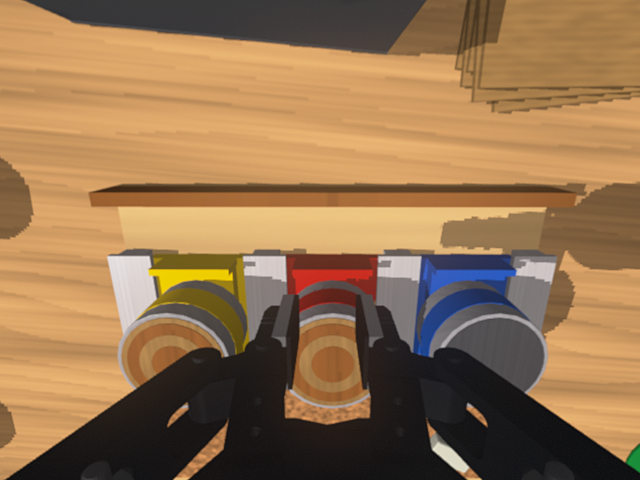

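The wrist view shows the red panel's top strip at x 289–378, rows 255–268, and the wall's top at rows 190–206. I'll measure both.

Run:
```python
from h import *
p=cv2.imread('pics/w7.png');cv2.imwrite('pics/w7c.png',cv2.resize(p[170:330,230:430],None,fx=4,fy=3.6,interpolation=cv2.INTER_CUBIC))
s=bot.read_state()
a=np.radians(5.2);ux=np.array([np.cos(a),np.sin(a)]);uy=np.array([-np.sin(a),np.cos(a)])
for nm,u,v,z in(('panL',288,255,.046),('panR',377,255,.046),('wallfront',333,206,.042),('wallbase',333,206,.012),('yL',150,254,.046),('yR',236,254,.046)):
    w=ray('wrist',u,v,z,s);d=w[:2]-s['tool_pos'][:2];print(nm,w.round(4),'rel tool x',(d@ux*1e3).round(1),'left',(d@uy*1e3).round(1))
```

```text
panL [0.64  0.048 0.046] rel tool x -4.9 left 28.3
panR [ 0.6457 -0.0157  0.046 ] rel tool x -5.0 left -35.6
wallfront [0.6776 0.019  0.042 ] rel tool x 29.9 left -4.0
wallbase [0.6716 0.018  0.012 ] rel tool x 23.9 left -4.5
yL [0.6319 0.1467 0.046 ] rel tool x -4.0 left 127.3
yR [0.6374 0.0852 0.046 ] rel tool x -4.1 left 65.6
```

View pics/w7c.png

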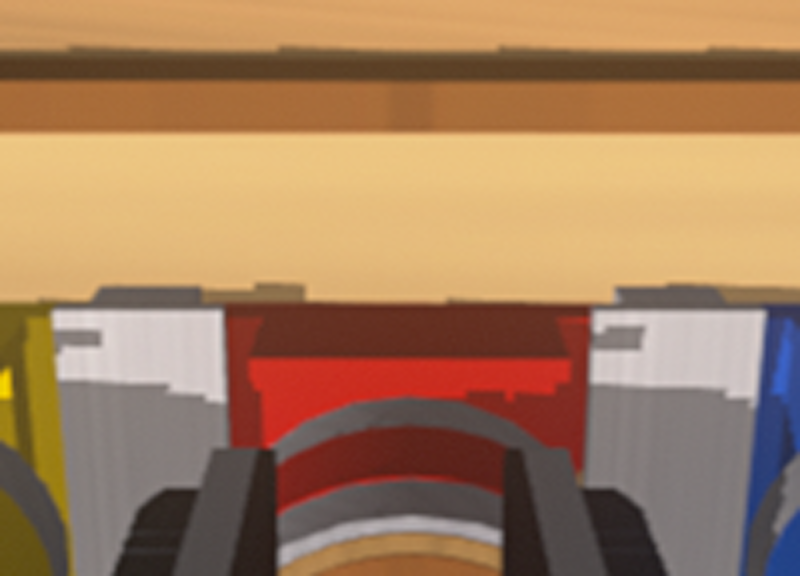

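Run:
```python
from h import *
s=bot.read_state()
a=np.radians(5.2);ux=np.array([np.cos(a),np.sin(a)]);uy=np.array([-np.sin(a),np.cos(a)])
for nm,u,v,z in(('panL',292.5,269,.046),('panR',372.5,269,.046),('base',332,254,.012),('yL',153,269,.046),('yR',230,269,.046)):
    w=ray('wrist',u,v,z,s);d=w[:2]-s['tool_pos'][:2];print(nm,w.round(4),'rel tool x',(d@ux*1e3).round(1),'left',(d@uy*1e3).round(1))
```

```text
panL [0.6295 0.0441 0.046 ] rel tool x -15.7 left 25.4
panR [ 0.6347 -0.0138  0.046 ] rel tool x -15.8 left -32.8
base [0.6318 0.015  0.012 ] rel tool x -16.1 left -3.8
yL [0.6204 0.1452 0.046 ] rel tool x -15.6 left 126.9
yR [0.6254 0.0894 0.046 ] rel tool x -15.7 left 70.9
```

>>> {"fn": "arm_command", "kwargs": {
  "targets": "4 4 5 0 0 0 0.3; 4 4 20 0 0 0 0.3; 4 4 40 0 0 0 0.3; 4 4 60 0 0 0 0.3; 4 4 76 0 0 0 0.3; 4 4 88 0 0 0 0.3; 4 4 98 0 0 0 0.3; 4 4 106 0 0 0 0.3; 4 4 112 0 0 0 0.3; 4 4 114 0 0 0 0.3"
}}

```text
time: 11.63
tool_pos: [0.6527, 0.0166, 0.0268]
tcp_rot: [3.138, 0.14, -0.001]
wrist_force: [0.2, -0.1, -0.4]
width: 0.302
```

Run:
```python
from h import *
s=bot.read_state();print(s['tool_pos'],s['width'],s['wrist_force'],rel([.65,.0173,.023],5.2))
p,d=bot.read_camera('wrist');cv2.imwrite('pics/w8.png',p)
```

```text
[0.65267487 0.01664523 0.02676574] 0.30233676769368995 [ 0.23921455 -0.1165066  -0.35899244] (array([-2.6, -0.9,  3.8]), array([-0.  ,  0.02, -0.11]))
```

View pics/w8.png

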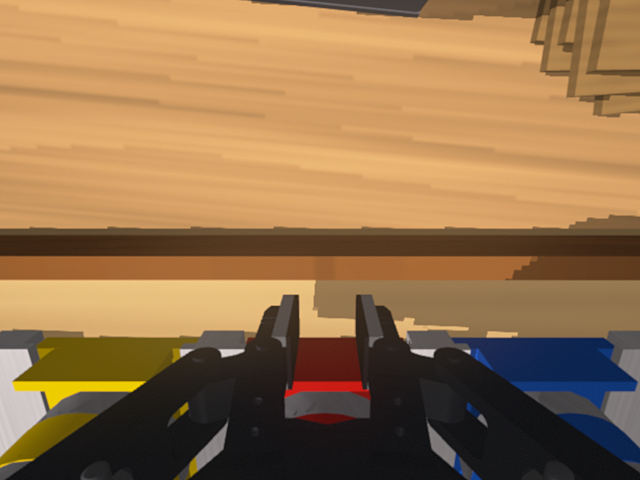

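Run:
```python
from h import *
s=bot.read_state()
p,d=bot.read_camera('wrist');C=cloud('wrist',d,s)
M=R.from_rotvec(s['tcp_rot']).as_matrix();Q=(C-s['tool_pos'])@M*1e3
for u,v in((290,330),(270,350),(262,400),(240,420),(205,360),(200,400),(150,400),(110,440),(60,470),(370,330),(395,400),(440,360),(500,410),(600,475),(320,460)):
    print((u,v),d[v,u].round(3),Q[v,u].round(1))
g=(Q[...,2]<-10)&(d>0)&(abs(Q[...,0])<60)
for lo in range(-110,-10,10):
    m=(Q[...,2]>lo)&(Q[...,2]<=lo+10)&(abs(Q[...,0])<25)&(np.arange(480)[:,None]>300)&(p.max(-1)<75)
    if m.any(): print(lo,m.sum(),'y',Q[m][:,1].min().round(),Q[m][:,1].max().round(),'x',Q[m][:,0].min().round(),Q[m][:,0].max().round())
```

```text
(290, 330) 0.124 [ 11.6 -13.4 -33.6]
(270, 350) 0.112 [ 12.  -18.6 -46.2]
(262, 400) 0.083 [ 17.2 -15.9 -74.1]
(240, 420) 0.078 [ 17.1 -19.7 -80.1]
(205, 360) 0.106 [ 12.7 -37.2 -52.3]
(200, 400) 0.104 [  2.  -38.3 -56.9]
(150, 400) 0.09 [ 12.6 -45.9 -68.9]
(110, 440) 0.078 [ 12.7 -48.8 -81.3]
(60, 470) 0.0 [  77.8   -0.4 -142.4]
(370, 330) 0.125 [ 11.1  15.1 -32.7]
(395, 400) 0.084 [ 16.9  16.1 -73.7]
(440, 360) 0.104 [ 13.5  33.5 -53.4]
(500, 410) 0.087 [ 12.1  43.  -71.7]
(600, 475) 0.07 [ 12.4  54.7 -89.5]
(320, 460) 0.074 [ 11.8  -1.8 -85.6]
-100 3567 y -64.0 62.0 x 12.0 22.0
-90 16266 y -65.0 64.0 x -0.0 19.0
-80 13787 y -60.0 60.0 x -13.0 19.0
-70 6854 y -56.0 55.0 x -13.0 19.0
-60 9190 y -50.0 50.0 x -12.0 15.0
-50 2450 y -45.0 44.0 x -12.0 15.0
-40 1030 y -29.0 26.0 x -11.0 13.0
-30 787 y -26.0 26.0 x -11.0 12.0
-20 639 y -26.0 74.0 x -22.0 12.0
```

>>> {"fn": "arm_command", "kwargs": {
  "targets": "-3 -1 1 0 0 0 0.3; -6 -1 2 0 0 0 0.3; -9 -1 3 0 0 0 0.3; -11 -1 3 0 0 0 0.3; -13 -1 3 0 0 0 0.3; -15 -1 3 0 0 0 0.3; -17 -1 3 0 0 0 0.3; -19 -1 3 0 0 0 0.3"
}}

```text
time: 12.4
tool_pos: [0.6377, 0.0164, 0.0261]
tcp_rot: [-3.138, -0.139, -0.014]
wrist_force: [9.3, 1.7, -0.9]
width: 0.301
```

>>> {"fn": "arm_command", "kwargs": {
  "targets": "-2 0 0 0 0 0 0.3; -4 0 0 0 0 0 0.3; -6 0 0 0 0 0 0.3; -8 0 0 0 0 0 0.3; -12 0 0 0 0 0 0.3; -16 0 0 0 0 0 0.3; -20 0 0 0 0 0 0.3; -24 0 0 0 0 0 0.3; -28 0 0 0 0 0 0.3; -32 0 0 0 0 0 0.3"
}}

```text
time: 13.23
tool_pos: [0.6017, 0.0132, 0.0245]
tcp_rot: [3.138, 0.14, 0.001]
wrist_force: [4.5, 0.4, 0.1]
width: 0.298
```

Run:
```python
from h import *
s=bot.read_state();print(s['tool_pos'],s['wrist_force'])
p,d=bot.read_camera('wrist');cv2.imwrite('pics/w9.png',p)
```

```text
[0.60170947 0.01317636 0.02449694] [4.47412328 0.40280705 0.14884281]
```

View pics/w9.png

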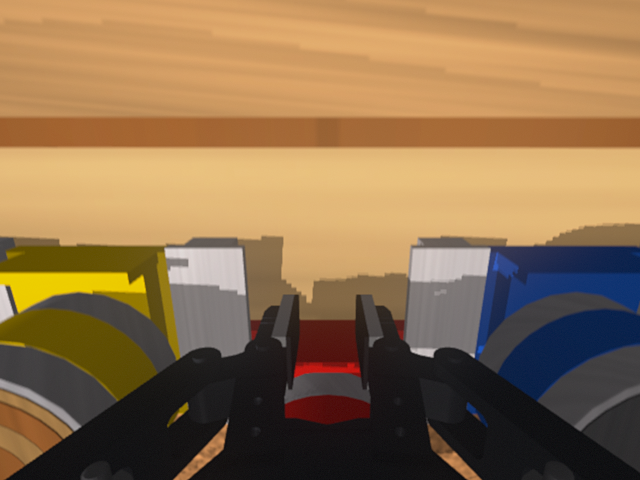

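The carrier has left its catch and slid about 39 mm straight. I'm continuing the push.

>>> {"fn": "arm_command", "kwargs": {
  "targets": "-5 0 0 0 0 0 0.3; -11 0 0 0 0 0 0.3; -17 0 0 0 0 0 0.3; -23 0 0 0 0 0 0.3; -29 0 0 0 0 0 0.3; -35 0 0 0 0 0 0.3; -41 0 0 0 0 0 0.3; -47 0 0 0 0 0 0.3; -53 0 0 0 0 0 0.3; -58 0 0 0 0 0 0.3"
}}

```text
time: 14.12
tool_pos: [0.5433, 0.008, 0.0242]
tcp_rot: [-3.138, -0.14, 0.0]
wrist_force: [0.9, -0.2, -1.0]
width: 0.299
```

>>> {"fn": "arm_command", "kwargs": {
  "targets": "-4 0 0 0 0 0 0.3; -8 0 0 0 0 0 0.3; -12 0 0 0 0 0 0.3; -16 0 0 0 0 0 0.3; -19 0 0 0 0 0 0.3; -20 0 0 0 0 0 0.3; -20 0 0 0 0 0 0.3"
}}

```text
time: 14.7
tool_pos: [0.5237, 0.0063, 0.0243]
tcp_rot: [3.138, 0.14, -0.001]
wrist_force: [-0.1, 0.6, -0.7]
width: 0.301
```

Run:
```python
from h import *
s=bot.read_state();print(s['tool_pos'],s['wrist_force'])
p,d=bot.read_camera('top');cv2.imwrite('pics/t10.png',cv2.resize(p[165:330,220:400],None,fx=4.4,fy=3.6))
p,d=bot.read_camera('scene');cv2.imwrite('pics/s10.png',cv2.resize(p[165:335,220:420],None,fx=3.5,fy=3.5))
```

```text
[0.523685   0.00626038 0.02426383] [-0.08533115  0.63295837 -0.66455137]
```

View pics/s10.png

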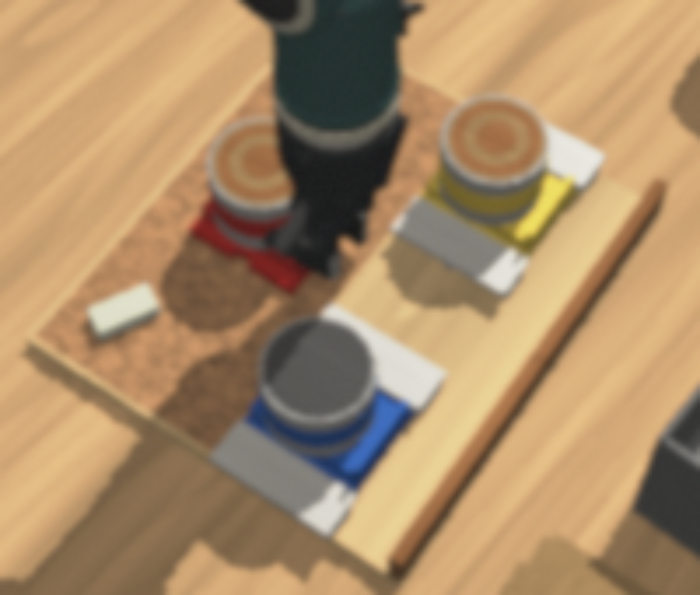

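View pics/t10.png

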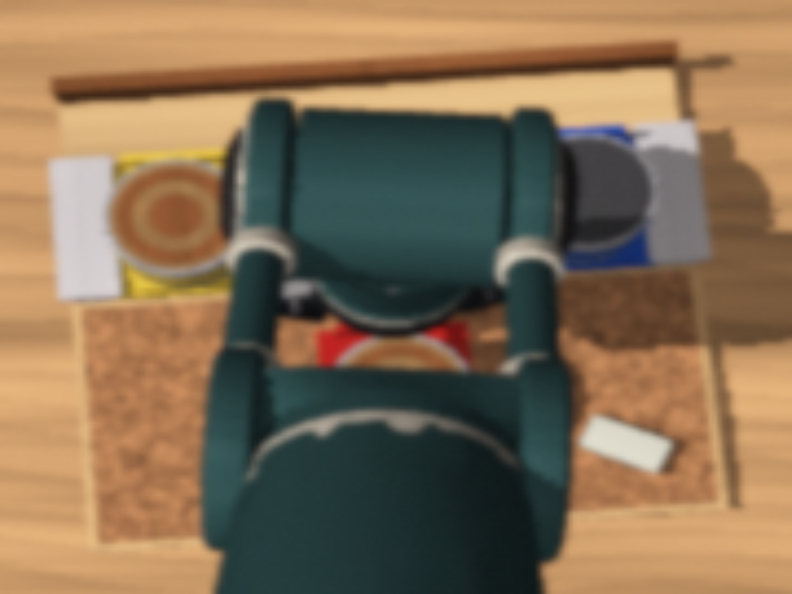

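Red stands flat and clear of the guides. Backing off, lifting, and crossing to the slot behind yellow.

>>> {"fn": "arm_command", "kwargs": {
  "targets": "5 0 0 0 0 0 0.3; 12 0 0 0 0 0 0.3; 20 0 -5 0 0 0 0.3; 24 0 -18 0 0 0 0.3; 26 0 -38 0 0 0 0.3; 26 0 -60 0 0 0 0.3; 26 0 -85 0 0 0 0.3; 26 0 -110 0 0 0 0.3; 35 -15 -116 0 0 0 0.3; 52 -40 -116 0 0 0 0.3"
}}

```text
time: 15.63
tool_pos: [0.5751, 0.0496, 0.1445]
tcp_rot: [3.138, 0.135, 0.01]
wrist_force: [0.7, -0.5, -0.1]
width: 0.299
```

Run:
```python
from h import *
s=bot.read_state();print(s['tool_pos'],rel([.643,.119,.14],5.2))
```

```text
[0.57507737 0.04955277 0.14447069] (array([ 73.6, -63.3,   4.8]), array([ 0.07, -0.34, -0.26]))
```

>>> {"fn": "arm_command", "kwargs": {
  "targets": "15 -12 0 0 0 0 0.3; 35 -28 0 0 0 0 0.3; 55 -44 0 0 0 0 0.3; 70 -56 0 0 0 0 0.3; 77 -61 0 0 0 0 0.3; 77 -61 0 0 0 0 0.3; 77 -61 0 0 0 0 0.3; 77 -61 0 0 0 0 0.3"
}}

```text
time: 16.3
tool_pos: [0.643, 0.1176, 0.14]
tcp_rot: [3.138, 0.139, -0.002]
wrist_force: [-0.0, -0.0, -0.2]
width: 0.298
```

Run:
```python
from h import *
s=bot.read_state();print(s['tool_pos'],rel([.643,.119,.024],5.2))
p,d=bot.read_camera('wrist');cv2.imwrite('pics/w11.png',p)
```

```text
[0.64295208 0.1176247  0.14002554] (array([  0.3,  -1.4, 116. ]), array([ 0.02,  0.07, -0.12]))
```

View pics/w11.png

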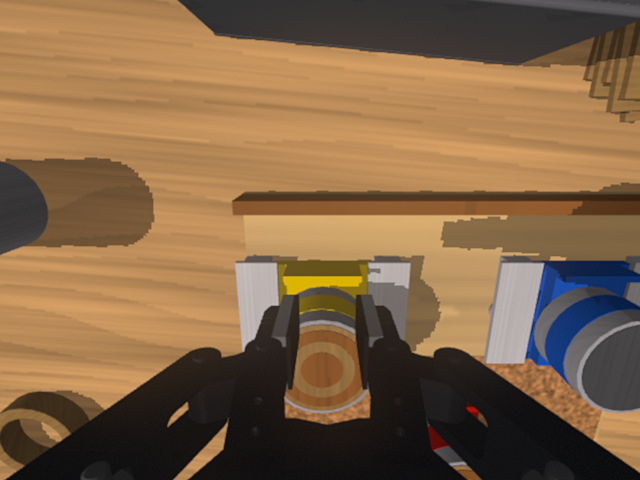

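Run:
```python
from h import *
s=bot.read_state()
p=cv2.imread('pics/w11.png');cv2.imwrite('pics/w11c.png',cv2.resize(p[240:300,270:390],None,fx=6,fy=6,interpolation=cv2.INTER_CUBIC))
a=np.radians(5.2);ux=np.array([np.cos(a),np.sin(a)]);uy=np.array([-np.sin(a),np.cos(a)])
for nm,u,v,z in(('panL',284,276,.046),('panR',368,276,.046),('base',332,262,.012),('wall',332,214,.012)):
    w=ray('wrist',u,v,z,s);d=w[:2]-s['tool_pos'][:2];print(nm,w.round(4),'rel tool x',(d@ux*1e3).round(1),'left',(d@uy*1e3).round(1))
```

```text
panL [0.6189 0.1472 0.046 ] rel tool x -21.1 left 31.7
panR [0.6244 0.0859 0.046 ] rel tool x -21.2 left -29.8
base [0.6204 0.1115 0.012 ] rel tool x -22.9 left -3.9
wall [0.6607 0.1153 0.012 ] rel tool x 17.6 left -3.8
```

View pics/w11c.png

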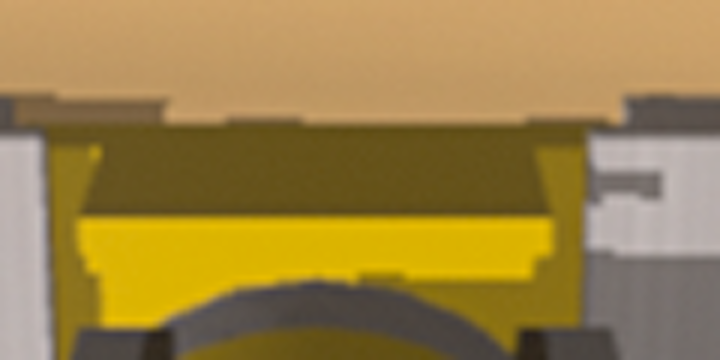

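>>> {"fn": "arm_command", "kwargs": {
  "targets": "-1 -3 5 0 0 0 0.3; -1 -3.5 20 0 0 0 0.3; -1 -3.5 40 0 0 0 0.3; -1 -3.5 60 0 0 0 0.3; -1 -3.5 76 0 0 0 0.3; -1 -3.5 88 0 0 0 0.3; -1 -3.5 98 0 0 0 0.3; -1 -3.5 106 0 0 0 0.3; -1 -3.5 113 0 0 0 0.3; -1 -3.5 116 0 0 0 0.3"
}}

```text
time: 17.18
tool_pos: [0.6421, 0.1216, 0.0235]
tcp_rot: [3.138, 0.139, -0.001]
wrist_force: [-0.2, -0.0, -0.3]
width: 0.306
```

Run:
```python
from h import *
s=bot.read_state();print(s['tool_pos'],s['wrist_force'])
p,d=bot.read_camera('wrist');cv2.imwrite('pics/w12.png',p)
```

```text
[0.64207835 0.12162282 0.02351728] [-0.17560898 -0.01781153 -0.33499251]
```

View pics/w12.png

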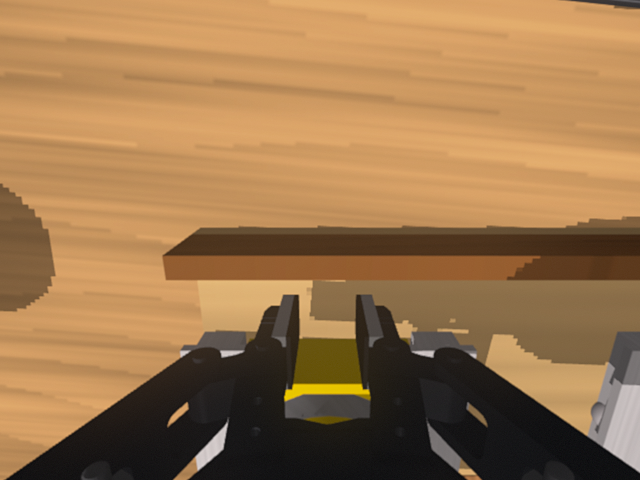

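>>> {"fn": "arm_command", "kwargs": {
  "targets": "-4 0 0 0 0 0 0.3; -8 0 0 0 0 0 0.3; -11 0 0 0 0 0 0.3; -14 0 0 0 0 0 0.3; -16 0 0 0 0 0 0.3; -18 0 0 0 0 0 0.3; -20 0 0 0 0 0 0.3; -22 0 0 0 0 0 0.3; -25 0 0 0 0 0 0.3; -28 0 0 0 0 0 0.3"
}}

```text
time: 18.07
tool_pos: [0.6182, 0.1197, 0.0264]
tcp_rot: [-3.138, -0.14, -0.013]
wrist_force: [4.2, -0.1, -0.8]
width: 0.3
```

>>> {"fn": "arm_command", "kwargs": {
  "targets": "-4 0 0 0 0 0 0.3; -8 0 0 0 0 0 0.3; -12 0 0 0 0 0 0.3; -17 0 0 0 0 0 0.3; -22 0 0 0 0 0 0.3; -28 0 0 0 0 0 0.3; -34 0 0 0 0 0 0.3; -40 0 0 0 0 0 0.3; -45 0 0 0 0 0 0.3; -50 0 0 0 0 0 0.3"
}}

```text
time: 18.9
tool_pos: [0.5639, 0.1148, 0.0243]
tcp_rot: [3.138, 0.14, -0.0]
wrist_force: [1.9, 0.6, 1.4]
width: 0.3
```

>>> {"fn": "arm_command", "kwargs": {
  "targets": "-5 0 0 0 0 0 0.3; -11 0 0 0 0 0 0.3; -17 0 0 0 0 0 0.3; -23 0 0 0 0 0 0.3; -29 0 0 0 0 0 0.3; -35 0 0 0 0 0 0.3; -41 0 0 0 0 0 0.3; -46 0 0 0 0 0 0.3; -50 0 0 0 0 0 0.3; -50 0 0 0 0 0 0.3"
}}

```text
time: 19.73
tool_pos: [0.5132, 0.1102, 0.0238]
tcp_rot: [3.138, 0.14, -0.003]
wrist_force: [0.8, 0.5, -0.3]
width: 0.303
```

Run:
```python
from h import *
s=bot.read_state();print(s['tool_pos'],s['wrist_force'])
p,d=bot.read_camera('wrist');cv2.imwrite('pics/w13.png',p)
p,d=bot.read_camera('scene');cv2.imwrite('pics/s13.png',cv2.resize(p[165:335,220:420],None,fx=3.5,fy=3.5))
```

```text
[0.51317567 0.11020012 0.02384062] [ 0.76820589  0.52173193 -0.31092508]
```

View pics/s13.png

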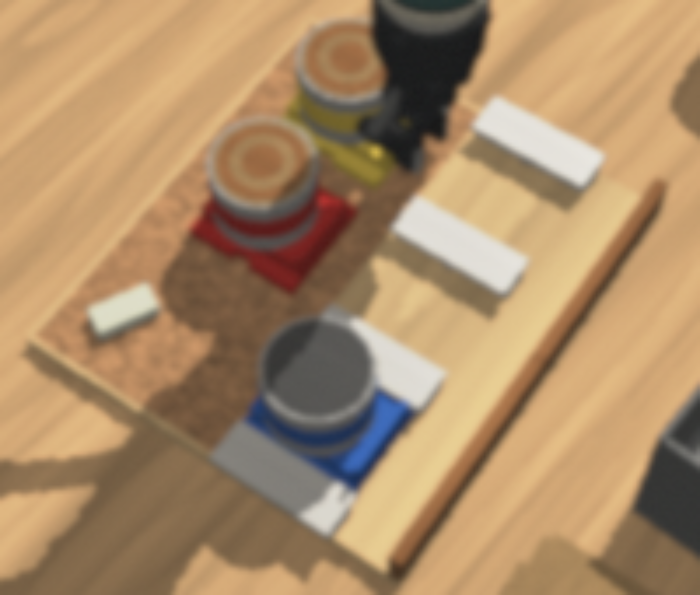

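Both tins are on the cork and clear of the guides. Retreating up and out of the way.

>>> {"fn": "arm_command", "kwargs": {
  "targets": "5 0 0 0 0 0 0.3; 12 0 0 0 0 0 0.3; 20 0 -5 0 0 0 0.3; 24 0 -18 0 0 0 0.3; 26 0 -38 0 0 0 0.3; 26 0 -60 0 0 0 0.3; 26 0 -90 0 0 0 0.3; 26 0 -125 0 0 0 0.3; 26 0 -160 0 0 0 0.3; 26 0 -185 0 0 0 0.3"
}}

```text
time: 20.67
tool_pos: [0.5429, 0.1129, 0.2135]
tcp_rot: [-3.138, -0.14, -0.007]
wrist_force: [0.8, 0.3, 0.6]
width: 0.304
```

>>> {"fn": "arm_command", "kwargs": {
  "targets": "0 -20 0 0 0 0 0.3; 0 -55 0 0 0 0 0.3; 0 -95 0 0 0 0 0.3; 0 -135 0 0 0 0 0.3; 0 -175 0 0 0 0 0.3; 0 -210 0 0 0 0 0.3; 0 -240 0 0 0 0 0.3; 0 -260 0 0 0 0 0.3; 0 -260 0 0 0 0 0.3; 0 -260 0 0 0 0 0.3"
}}

```text
time: 21.5
tool_pos: [0.518, 0.373, 0.2093]
tcp_rot: [3.138, 0.143, 0.0]
wrist_force: [-0.0, -0.9, 0.4]
width: 0.302
```

Run:
```python
from h import *
s=bot.read_state();print(s['time'],s['tool_pos'],s['wrist_force'])
p,d=bot.read_camera('top');cv2.imwrite('pics/t14.png',p)
C=cloud('top',d)
p2,d2=bot.read_camera('scene');cv2.imwrite('pics/s14.png',p2)
```

```text
21.5 [0.51796218 0.37295038 0.20932068] [-0.00975656 -0.86348509  0.41274257]
```

View pics/t14.png

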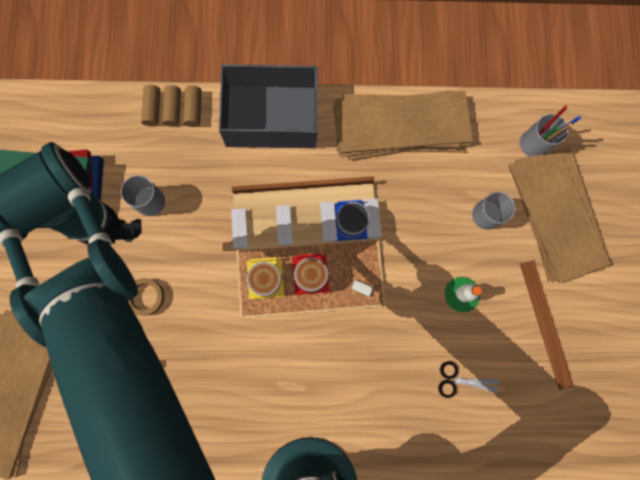

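View pics/s14.png

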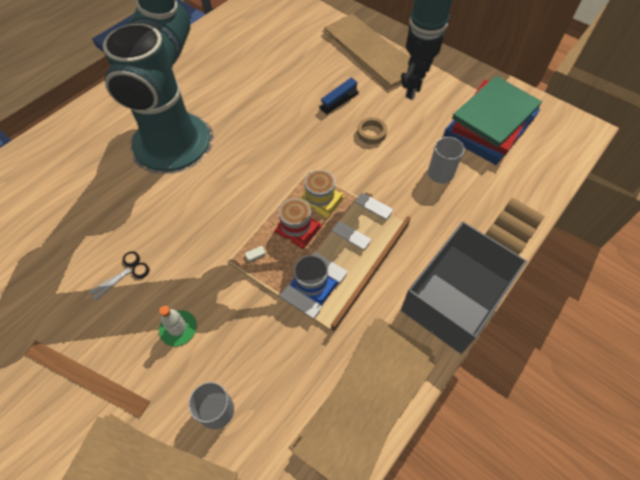

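Run:
```python
from h import *
print('exp cap scene',proj('scene',[.428,-.356,.109]),'base',proj('scene',[.428,-.356,.004]))
print('exp cap top',proj('top',[.428,-.356,.109]),proj('top',[.428,-.356,.004]))
t=cv2.imread('pics/t14.png');s=cv2.imread('pics/s14.png')
a=cv2.resize(t[225:325,225:395],None,fx=4.5,fy=4.5,interpolation=cv2.INTER_CUBIC)[:, :765]
cv2.imwrite('pics/t14c.png',a)
cv2.imwrite('pics/s14b.png',cv2.resize(s[290:360,140:220],None,fx=6,fy=6,interpolation=cv2.INTER_CUBIC))
```

```text
exp cap scene (np.float64(164.05390468685684), np.float64(310.05871808767233)) base (np.float64(177.6593671950952), np.float64(328.11294926932237))
exp cap top (np.float64(477.47206422435374), np.float64(289.38978061681877)) (np.float64(463.1174071228676), np.float64(292.8196994851388))
```

View pics/t14c.png

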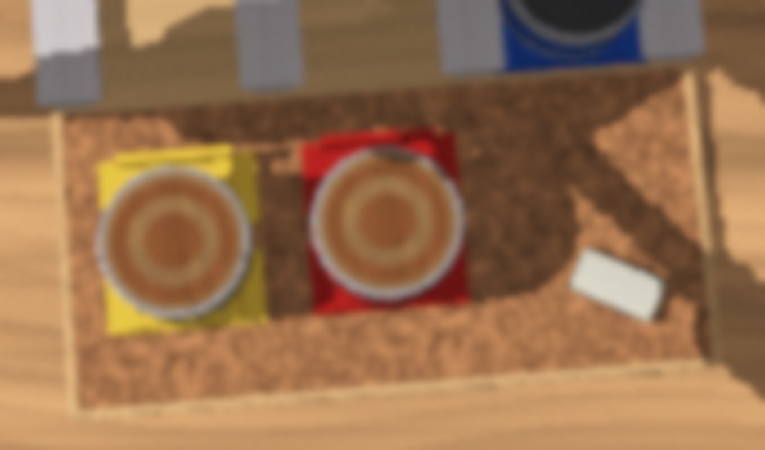

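View pics/s14b.png

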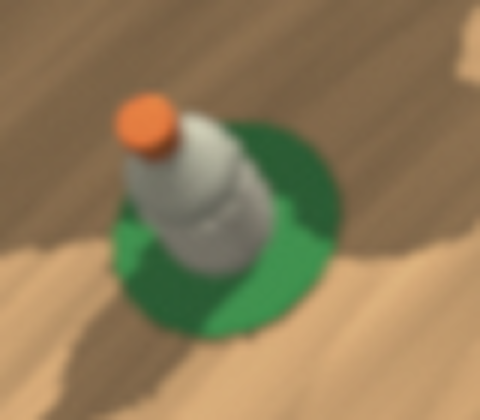

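The cap appears where an upright bottle should show it, and both carriers sit flat on the cork, clear of the guides. The blue tin and the eraser haven't moved, so I'm handing in.

```bash
python3 -c "
from workcell import bot
print(bot.finish_job())"
```

```text
the job is handed in; nothing more can be done
None
```

The job is handed in, finished at about 21.6 s of the 72 s allowed. I moved the glue bottle to its green coaster first, then pushed the red and then the yellow carrier out of their catches and about 115 mm forward onto the cork.

- **Glue bottle:** it stands upright near the middle of the coaster. In the final scene picture its cap shows within about 2 px of where an upright bottle's cap should be.
- **Red and yellow:** both carriers lie flat and square on the cork, well clear of the guides and behind the board's front edge.
- **Other things:** the blue tin is still in its lane, and the eraser, tape and empty tins show no visible change.
- **Forces:** the highest wrist force I read was about 9 N, while pushing red.
- **Disagreements:** the top, scene and wrist cameras differed by about 2–3 mm on most points and up to 7 mm on one board corner. The slot measured about 40 mm wide instead of 45 mm, so I placed the fingers midway in it. My first move call was refused because it left out the gripper value, and nothing moved.

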